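# Seat the sensor puck in the induction coil

### The job

Put the heat-sensor puck (the plain solid aluminium disc) back into the middle of the opened induction cooker's coil: lay it flat on the mica sheet well clear of the middle, then slide it across the sheet with light pressure, feeling for the shallow round pocket, until it drops fully home and lies level. The mica is brittle, so never press or push hard on it; leave the puck there, let go, and leave the other loose parts on the bench where they are.

Things in the scene. Friction and masses are not known exactly. Their poses are not given: they have to be found in the camera images.
- puck: the sensor puck: plain solid aluminium disc, 36 mm across and 10 mm thick, about 27 g, edges broken 0.8 mm; lies flat on the bench at the start. Origin at the centre of its underside, z along its axis (up). When its leading edge has dipped into the pocket and catches on the far wall (a sideways resistance of 6 N or more), it falls in flat once let go
- cooker: opened induction cooker, glass off, fixed: steel tray 360 mm deep (x) by 290 wide (y), rim 60 mm above the bench. Origin at the centre of its underside, x to the back (away from the robot at yaw 0), z up. Front half: boards, fan, heatsink, none above the rim. Back half: round copper coil carrying a square mica plate 136 x 136 mm, sides along x and y, flat top 55 mm above the bench, clear all round
- coil_mid (a point): nominal middle of the mica plate, on its top: 60 mm behind the cooker's origin, 55 mm above the bench, fixed to the tray, axes as the cooker's. The plate's one round pocket (its middle; 37.8 mm across, 4 mm deep, flat floor, edge broken 1 mm) and the plate really lie up to 13 mm off this point in x and up to 13 mm in y: unreported. Seated, the puck stands 6 mm proud
- coil_foot (a point): point on the tray floor under coil_mid. Slotted screw holes here let each coil sit off centre; it will not shift sideways. The mica plate is sprung: it stands at a top stop until pressed with 1.2 N, then gives straight down 1 mm per further 1.2 N (10 mm at most), stays level, comes back. The mica cracks if puck or fingers load the cooker with more than 15 N in any direction
- ferrite: dark grey ferrite ring, 36 mm outside, 20 mm hole, 12 mm high, lying on the bench near the puck; not needed, leave it. Origin at the centre of its underside
- knob: black plastic control knob, 33 mm across the flange, 18 mm high, standing on the bench near the puck; not needed, leave it. Origin at the centre of its underside
- screwdriver: red-handled screwdriver lying on the bench; not needed, leave it
Not all that is in view belongs to the job. Several things have the shape of the puck; the one meant has the colours described above.

How it is judged:
By the outcome, as a careful person would: the job done as asked, in the order asked, and still so for the second after the job is handed in, with the robot touching nothing.
It also fails if it takes over 72 s, if anything falls off the work surface, if the arm or the gripper's body presses on something with over 40 N, if the wrist force passes 120 N, or if a joint passes its speed limit or range.

### The arm

A 7-joint arm with a two-finger parallel gripper is mounted at the origin on the work surface. World frame = base frame: x ahead of the robot, y to its left, z up, the work surface at z = 0. Lengths are in m, angles in rad, forces in N, time in s.
With the tool pointing down it reaches from about 0.4 to 0.85 m from the base axis. Payload 4.5 kg.
Tool frame: the origin (TCP) lies on the centre line of the jaws, within the pads' length; the fingertips stand 17 mm ahead of it and the grasp point (between the pads) lies 2 mm behind it; z points along the fingers, y is the line along which they close (so a half turn about z gives the same grasp; the last joint's range is limited). The gripper opens to 85 mm and grips with 20 to 120 N. Pads are 22 mm wide; open, the fingers measure 114 mm over their backs; the gripper's body (76 mm by 85 mm) begins 54 mm behind the grasp point. The pads swing forward as they close: fully open they stand 13 mm farther back than shut.
Start: joints at [1.325, 0.689, -0.195, 1.565, 0.157, 0.902, -0.215], TCP at [0.173, -0.601, 0.248] pointing down, gripper open.
Joint ranges: [-3.01, 3.01], [-0.46, 2.08], [-1.47, 1.51], [0.13, 2.56], [-1, 4.14], [0.04, 2.09], [-2.66, 2.66]. Speed limits (rad/s): [2.57, 2.57, 3.14, 3.14, 3.14, 3.14, 3.14].

### API

Orientations are given as a rotation vector (axis times angle).
In Python, from station import ctrl gives the robot as it stands.
- The arm moves only by the tool play_rows, never from a script. Its argument "motion" is a list that holds one entry, the list of rows, each a list of 5 numbers: the closure, from -1 (fully open) to 1 (shut), then the shift along the tool's x, y, z in cm, then the turn about the tool's z in rad. In form: [[[grip, x, y, z, turn], ...]]. A call has 1 to 8 rows; each row is the pose to reach, as a shift and turn from the pose commanded when the call began, along the tool's axes at that moment; what a row does not reach only later rows make up. A row lasts 1/12 s, in which the tool goes at most 41.7 mm and 7.16 degrees, less where a joint would pass 70% of its speed; a pose out of reach is approached as far as the arm can. A call with a gripper value outside its range is refused whole. The fingers move at their own pace and stop on an object; "newtons" is the grip in N (left out, the last holds). Time passes only in rows, so rows that repeat a pose let the fingers close. It gives the time, the measured TCP pose, the force, the opening and the grip force at its end, in the units of the state.
- ctrl.read_state(): the state, without advancing time (a new reading comes with each control period).
- ctrl.get_image(name): name is "scene" or "top"; returns a dict with "frame" (384x512x3 uint8, blue, green, red), "fx", "fy", "cx", "cy" (pixels), "pose" (4x4, takes a point from camera to world coordinates). Camera axes: x right, y up, looking along -z (the intrinsics and any distortion apply to the point x, -y, -z); pixel columns grow to the right and rows downward; lengths in m; the calibration is good to about 2 mm. A picture is of the moment at which its call begins. There is no depth.
- ctrl.sign_off(): hands the job in; it is judged then, once.
The state is a dict: "clock": time; "joints": joint angles; "qvel": joint speeds; "tau": joint torques, N m; "position": TCP position; "tool_rot": TCP orientation; "wrist_force": force on the tool from outside, world axes, zero at the start; "torque": the same for the moment, N m; "grip_width": finger opening in m; "grasp_force": force on a finger pad.
Only numpy, scipy, OpenCV 4.12 (cv2) and the standard library are available. Lean on these libraries where they do the work, as an engineer would, in place of code of your own. Each camera call takes 0.05 s, during which the arm holds its last target. There are 200 camera calls.

## Working session

There is one attempt and no reset: what is moved stays moved. The work goes in short steps, Python scripts to look and compute and a tool call to move; the robot and the scene stay as the last step left them, time stands still between calls to the robot, and variables do not carry over. Pictures are saved under pics/ and viewed, at most 10 in all, crops included, and the job is handed in when it is done.

Besides the shell and the picture viewer there is one more tool, called as name(argument=value, ...) on one line, values as JSON. play_rows: Moves the arm, as the interface text tells. Its arguments: {"type":"object","properties":{"motion":{"type":"array"},"newtons":{"type":"number"}},"required":["motion"]}

```bash
mkdir -p pics
cat > h.py <<'E'
import numpy as np, cv2
from station import ctrl
from scipy.spatial.transform import Rotation as R
def pix2w(im,u,v,z):
    d=np.array([(u-im['cx'])/im['fx'],-(v-im['cy'])/im['fy'],-1.0])
    P=np.array(im['pose']); d=P[:3,:3]@d; o=P[:3,3]
    return o+d*(z-o[2])/d[2]
def w2pix(im,p):
    P=np.array(im['pose']); c=P[:3,:3].T@(np.array(p)-P[:3,3])
    return im['cx']+im['fx']*c[0]/-c[2], im['cy']-im['fy']*c[1]/-c[2]
E
python3 - <<'E'
from h import *
a=ctrl.get_image('top');b=ctrl.get_image('scene')
for n,i in(('top',a),('scene',b)):
    cv2.imwrite(f'pics/{n}0.png',i['frame']); print(n,{k:i[k] for k in i if k!='frame'})
print(ctrl.read_state())
E
```

```text
top {'fx': 411.5918775914239, 'fy': 411.5918775914239, 'cx': 253.93628587006816, 'cy': 198.5085496153967, 'pose': array([[-0.01767514,  0.97994913, -0.1984623 ,  0.23932031],
       [-0.99979591, -0.01538022,  0.01309921, -0.00743666],
       [ 0.00978417,  0.19865332,  0.98002098,  1.33193255],
       [ 0.        ,  0.        ,  0.        ,  1.        ]])}
scene {'fx': 419.95313744159887, 'fy': 419.95313744159887, 'cx': 253.7658355421801, 'cy': 191.42317623845432, 'pose': array([[ 0.12959072, -0.77054573,  0.62407173,  1.11195776],
       [ 0.99154267,  0.09624229, -0.08706635, -0.13074697],
       [ 0.00702651,  0.63007674,  0.77650108,  0.84495154],
       [ 0.        ,  0.        ,  0.        ,  1.        ]])}
{'clock': 0.1, 'joints': array([ 1.32481571,  0.68990707, -0.19448029,  1.56624673,  0.15728408,
        0.90251149, -0.21508561]), 'qvel': array([-0.00106724, -0.00199713,  0.000515  , -0.00352068,  0.00065243,
       -0.00035183, -0.00066401]), 'tau': array([-3.11170472e-03, -5.40601838e+01, -1.27181701e+00, -1.58985507e+01,
        9.28178779e-03,  4.37174662e-03, -1.07439348e-05]), 'position': array([ 0.1723761 , -0.60017413,  0.24755708]), 'tool_rot': array([-3.10926322e+00, -4.37896206e-01,  5.81184699e-04]), 'wrist_force': array([ 0.37336354,  0.69838223, -1.08195183]), 'torque': array([-0.01937045,  0.04081737,  0.00983251]), 'grasp_force': 0.0, 'grip_width': 0.08537688715771331}
```

View pics/top0.png

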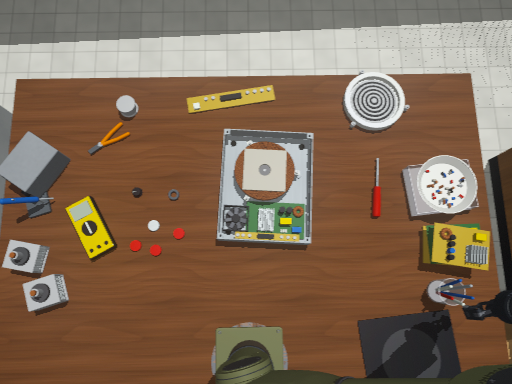

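View pics/scene0.png

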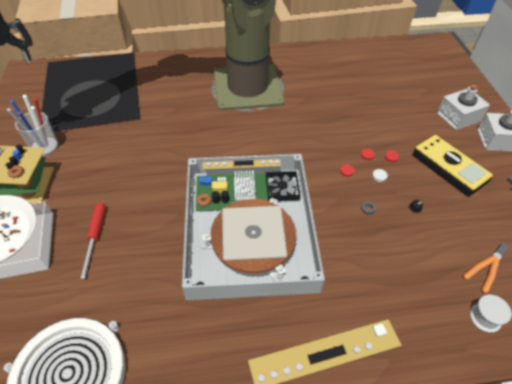

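Run:
```python
from h import *
im=ctrl.get_image('top');s=ctrl.get_image('scene')
f=im['frame']
A=cv2.resize(f[180:265,115:200],(400,400),interpolation=cv2.INTER_CUBIC)
B=cv2.resize(f[125:250,210:325],(368,400),interpolation=cv2.INTER_CUBIC)
cv2.imwrite('pics/c1.png',np.hstack([A,B]))
for n,p,z in(('puck',(153,225),.01),('fer',(173,195),.012),('knob',(137,192),.015)): print(n,pix2w(im,*p,z))
for p in((179,233),(135,245),(155,250)):print(pix2w(im,*p,.01))
for p in((380,175),):print('puck scene',pix2w(s,*p,.01), 'mica s', pix2w(s,253,232,.055))
print('mica top',pix2w(im,264.5,170,.055))
# bright blob centroid of puck, top
g=f[210:240,140:167].min(2); m=(g>130).astype(np.uint8); 
M=cv2.moments(m,True);print(M['m00'],140+M['m10']/M['m00'],210+M['m01']/M['m00'],pix2w(im,140+M['m10']/M['m00'],210+M['m01']/M['m00'],.009))
g=s['frame'][160:190,365:395].min(2); m=(g>130).astype(np.uint8); 
M=cv2.moments(m,True);u,v=365+M['m10']/M['m00'],160+M['m01']/M['m00'];print(M['m00'],u,v,pix2w(s,u,v,.008))
for p in((221,131),(312,132),(311,243),(218,243)):print('rim',pix2w(im,*p,.06))
```

```text
puck [0.42491567 0.30215627 0.01      ]
fer [0.52248278 0.2394777  0.012     ]
knob [0.53368983 0.35646819 0.015     ]
[0.39761661 0.21792821 0.01      ]
[0.36145493 0.3575303  0.01      ]
[0.34446883 0.29331203 0.01      ]
puck scene [0.42678741 0.30232509 0.01      ] mica s [ 0.59325321 -0.05909136  0.055     ]
mica top [ 0.59078229 -0.06007953  0.055     ]
102.0 153.22549019607843 225.04901960784315 [0.42488464 0.30165911 0.009     ]
157.0 379.6624203821656 174.70700636942675 [0.42403161 0.30279857 0.008     ]
rim [0.72303311 0.07892664 0.06      ]
rim [ 0.71544134 -0.21790697  0.06      ]
rim [ 0.35388421 -0.19826362  0.06      ]
rim [0.35869938 0.08882095 0.06      ]
```

View pics/c1.png

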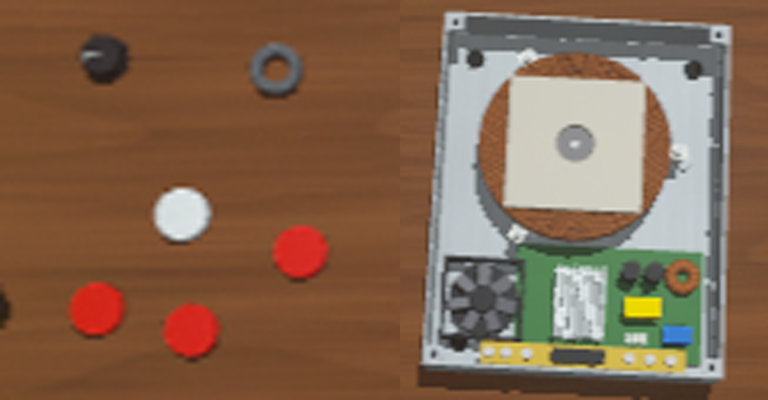

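The candidates for the puck in the top view are the pale grey plain disc at (153,225) and red discs at (179,233), (135,245) and (155,250). The ring at (173,195) is the ferrite and (137,192) is the knob. The crop confirms that the pale solid disc is the aluminium puck, at about (0.425, 0.302). The pocket shows as a grey disc at (264,170), about (0.592, -0.06).

I'll start moving, and square the tool to the world axes on the way.

play_rows(motion=[[[-1, 4, -1.4, 0, 0.1], [-1, 8, -2.9, 0, 0.2], [-1, 12, -4.3, 0, 0.28], [-1, 16, -5.8, 0, 0.28], [-1, 20, -7.2, 0, 0.28], [-1, 24, -8.6, 0, 0.28], [-1, 28, -10, 0, 0.28], [-1, 32, -11.5, 0, 0.28]]], newtons=40)

```text
clock: 0.87
position: [0.4445, -0.4044, 0.2483]
tool_rot: [3.142, -0.0, -0.0]
wrist_force: [0.4, -0.1, -0.2]
grip_width: 0.0852
grasp_force: 0.0
```

play_rows(motion=[[[-1, 0.7, -4, 0, 0], [-1, 1.4, -8, 0, 0], [-1, 2, -12, 0, 0], [-1, 2.8, -16, 0, 0], [-1, 3.5, -20, 0, 0], [-1, 4, -24, 0, 0], [-1, 4.5, -28, 0, 0], [-1, 5, -32, 0, 0]]])

```text
clock: 1.53
position: [0.493, -0.0839, 0.2483]
tool_rot: [3.142, -0.0, 0.0]
wrist_force: [0.8, -0.3, 0.5]
grip_width: 0.0853
grasp_force: 0.0
```

play_rows(motion=[[[-1, -0.8, -4, 0, 0], [-1, -1.6, -8, 0, 0], [-1, -2.4, -12, 0, 0], [-1, -3.2, -16, 0, 0], [-1, -4, -20, 0, 0], [-1, -4.8, -24, 0, 0], [-1, -5.6, -28, 0, 0], [-1, -6.4, -32, 0, 0]]])

```text
clock: 2.2
position: [0.4283, 0.2361, 0.2483]
tool_rot: [3.142, -0.0, 0.0]
wrist_force: [0.4, 0.1, -0.8]
grip_width: 0.085
grasp_force: 0.0
```

play_rows(motion=[[[-1, -0.1, -3.3, 2, 0], [-1, -0.3, -6.6, 4, 0], [-1, -0.3, -6.6, 8, 0], [-1, -0.3, -6.6, 12, 0], [-1, -0.3, -6.6, 15.8, 0], [-1, -0.3, -6.6, 15.8, 0], [-1, -0.3, -6.6, 15.8, 0]]])

```text
clock: 2.78
position: [0.4249, 0.2993, 0.0889]
tool_rot: [3.138, -0.0, -0.006]
wrist_force: [0.5, 0.2, 1.1]
grip_width: 0.0854
grasp_force: 0.0
```

Run:
```python
from h import *
s=ctrl.get_image('scene');im=ctrl.get_image('top')
A=cv2.resize(s['frame'][110:230,320:440],(400,400),interpolation=cv2.INTER_CUBIC)
B=cv2.resize(im['frame'][165:285,95:215],(400,400),interpolation=cv2.INTER_CUBIC)
cv2.imwrite('pics/g1.png',np.hstack([A,B]))
st=ctrl.read_state();print(st['position'],st['joints'])
```

```text
[0.42735639 0.30081107 0.09226119] [-0.70387225  0.81074543  0.00353526  2.00255533 -0.00709385  0.32511706
 -2.26620258]
```

View pics/g1.png

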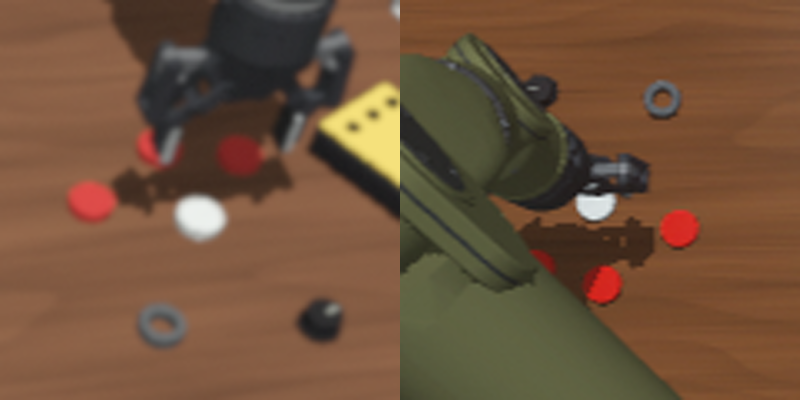

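play_rows(motion=[[[-1, 0, 0, 3, 0], [-1, 0, 0, 4.5, 0], [-0.5, 0, 0, 5.5, 0], [0, 0, 0, 5.8, 0], [0, 0, 0, 5.8, 0], [0, 0, 0, 5.8, 0], [0, 0, 0, 5.8, 0], [0, 0, 0, 5.8, 0]]])

```text
clock: 3.55
position: [0.4267, 0.3006, 0.0333]
tool_rot: [-3.141, 0.0, -0.002]
wrist_force: [0.6, -0.8, -0.5]
grip_width: 0.0425
grasp_force: 0.0
```

play_rows(motion=[[[0, 0, 0, 0.2, 0], [0, 0, 0, 0.4, 0], [0, 0, 0, 0.6, 0], [0, 0, 0, 0.8, 0], [0, 0, 0, 0.8, 0], [0, 0, 0, 0.8, 0], [0, 0, 0, 0.8, 0], [0, 0, 0, 0.8, 0]]])

```text
clock: 4.22
position: [0.4262, 0.3002, 0.0243]
tool_rot: [3.142, -0.0, 0.0]
wrist_force: [0.0, 0.4, 0.4]
grip_width: 0.0428
grasp_force: 0.0
```

play_rows(motion=[[[0, 0, 0, 0.15, 0], [0, 0, 0, 0.3, 0], [0, 0, 0, 0.4, 0], [0, 0, 0, 0.4, 0], [0, 0, 0, 0.4, 0], [0, 0, 0, 0.4, 0], [0, 0, 0, 0.4, 0]]])

```text
clock: 4.8
position: [0.4262, 0.3002, 0.0203]
tool_rot: [3.142, -0.0, 0.0]
wrist_force: [-0.7, -0.5, 1.6]
grip_width: 0.043
grasp_force: 0.0
```

play_rows(motion=[[[0, 0, 0, 0.1, 0], [0, 0, 0, 0.2, 0], [0, 0, 0, 0.3, 0], [0, 0, 0, 0.3, 0], [0, 0, 0, 0.3, 0], [0, 0, 0, 0.3, 0], [0, 0, 0, 0.3, 0]]])

```text
clock: 5.38
position: [0.4262, 0.3002, 0.0173]
tool_rot: [3.142, -0.0, 0.0]
wrist_force: [0.8, 0.2, -0.5]
grip_width: 0.043
grasp_force: 0.0
```

play_rows(motion=[[[0, 0, 0, 0.1, 0], [0, 0, 0, 0.15, 0], [0, 0, 0, 0.2, 0], [0, 0, 0, 0.2, 0], [0, 0, 0, 0.2, 0], [0, 0, 0, 0.2, 0]]])

```text
clock: 5.88
position: [0.4261, 0.3002, 0.0152]
tool_rot: [3.142, -0.0, -0.0]
wrist_force: [-0.4, -0.7, 1.2]
grip_width: 0.0428
grasp_force: 0.2
```

play_rows(motion=[[[0, 0, 0, 0.05, 0], [0, 0, 0, 0.1, 0], [0, 0, 0, 0.15, 0], [0, 0, 0, 0.15, 0], [0, 0, 0, 0.15, 0], [0, 0, 0, 0.15, 0]]])

```text
clock: 6.38
position: [0.4262, 0.3002, 0.0152]
tool_rot: [-3.141, 0.0, -0.001]
wrist_force: [-2.1, -1.5, 14.6]
grip_width: 0.043
grasp_force: 7.6
```

Finger tips touch the bench with the TCP at z ≈ 15.2 mm at this opening. I'll raise so the tips are about 4.5 mm above the bench, then grip the upper half of the puck.

play_rows(motion=[[[0, 0, 0, -0.4, 0], [0, 0, 0, -0.68, 0], [0, 0, 0, -0.68, 0], [0.2, 0, 0, -0.68, 0], [0.4, 0, 0, -0.68, 0], [0.4, 0, 0, -0.68, 0], [0.4, 0, 0, -0.68, 0], [0.4, 0, 0, -0.68, 0]]], newtons=40)

```text
clock: 7.05
position: [0.4264, 0.3003, 0.021]
tool_rot: [-3.141, 0.0, -0.001]
wrist_force: [-0.3, 0.1, 7.7]
grip_width: 0.0337
grasp_force: 39.0
```

play_rows(motion=[[[0.4, 0, 0, -1, 0], [0.4, 0, 0, -3, 0], [0.4, 0, 0, -6, 0], [0.4, 0, 0, -10, 0], [0.4, 0, 0, -12, 0], [0.4, 0, 0, -12, 0], [0.4, 0, 0, -12, 0]]])

```text
clock: 7.63
position: [0.4267, 0.3006, 0.1418]
tool_rot: [-3.14, 0.0, -0.003]
wrist_force: [-0.6, -0.1, 0.1]
grip_width: 0.0332
grasp_force: 39.8
```

Run:
```python
from h import *
s=ctrl.get_image('scene');im=ctrl.get_image('top')
A=cv2.resize(s['frame'][90:190,330:450],(480,400),interpolation=cv2.INTER_CUBIC)
cv2.imwrite('pics/g2.png',A)
st=ctrl.read_state();print(st['position'],st['grip_width'],st['grasp_force'])
# mica plate corners from both images
for n,q,sl in(('top',im,(120,205,225,305)),('scene',s,(190,280,205,305))):
    r0,r1,c0,c1=sl;f=q['frame'][r0:r1,c0:c1]
    hsv=cv2.cvtColor(f,cv2.COLOR_BGR2HSV)
    b,g,r=[f[...,k].astype(int) for k in range(3)]
    m=((r-b>8)&(r-b<45)&(b>120)).astype(np.uint8)
    m=cv2.morphologyEx(m,cv2.MORPH_OPEN,np.ones((5,5)))
    cs,_=cv2.findContours(m,cv2.RETR_EXTERNAL,cv2.CHAIN_APPROX_NONE);c=max(cs,key=cv2.contourArea)
    w=np.array([pix2w(q,p[0][0]+c0,p[0][1]+r0,.055)[:2] for p in c],np.float32)
    print(n,cv2.contourArea(c),cv2.minAreaRect(w))
    # pocket: hole
    roi=((r-b)<=8).astype(np.uint8)
    nn,l,stt,ce=cv2.connectedComponentsWithStats(roi)
    for i in range(1,nn):
        if 30<stt[i,4]<300: print(stt[i],ce[i]+[c0,r0],pix2w(q,ce[i][0]+c0,ce[i][1]+r0,.053))
```

```text
[0.42553475 0.29977358 0.1399285 ] 0.03350032928400659 39.82250511646271
top 1683.5 ((0.5930485725402832, -0.05920705944299698), (0.13779962062835693, 0.1367030143737793), 86.3243408203125)
[ 34  44  12  12 101] [264.17821782 169.5049505 ] [ 0.5929962  -0.05916402  0.053     ]
scene 3082.5 ((0.5915041565895081, -0.05883071571588516), (0.13829119503498077, 0.1392534375190735), 86.04759979248047)
[ 41  36  15  12 142] [252.92253521 231.49295775] [ 0.59056463 -0.05890787  0.053     ]
```

View pics/g2.png

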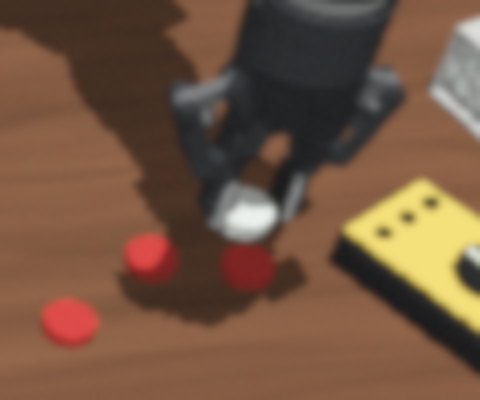

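play_rows(motion=[[[0.4, 0, 2, -2, 0], [0.4, 1, 6, -4, 0], [0.4, 2.4, 10, -4, 0], [0.4, 3.7, 14, -4, 0], [0.4, 5, 18, -4, 0], [0.4, 6, 22, -4, 0], [0.4, 7, 25, -4, 0], [0.4, 8, 27, -4, 0]]])

```text
clock: 8.4
position: [0.5051, 0.0245, 0.179]
tool_rot: [3.138, -0.009, -0.006]
wrist_force: [0.6, 0.8, -0.3]
grip_width: 0.0334
grasp_force: 39.9
```

play_rows(motion=[[[0.4, 2, 4, 0, 0], [0.4, 4, 7, 0, 0], [0.4, 4.4, 8.5, 0, 0], [0.4, 4.4, 9, 0, 0], [0.4, 4.4, 9, 0, 0], [0.4, 4.4, 9, 0, 0], [0.4, 4.4, 9, 0, 0]]])

```text
clock: 8.98
position: [0.5491, -0.0574, 0.1799]
tool_rot: [-3.14, -0.005, 0.003]
wrist_force: [-0.5, 1.2, -0.2]
grip_width: 0.0331
grasp_force: 39.9
```

Run:
```python
from h import *
s=ctrl.get_image('scene')
st=ctrl.read_state();print(st['position'],st['grip_width'],st['wrist_force'],st['torque'],st['joints'])
u,v=map(int,w2pix(s,st['position']-[0,0,.015]));print(u,v)
cv2.imwrite('pics/g3.png',cv2.resize(s['frame'][v-50:v+50,u-60:u+60],(720,600),interpolation=cv2.INTER_CUBIC))
```

```text
[ 0.54932008 -0.05746425  0.18019559] 0.033252819757102384 [-0.52553028 -0.01390682  0.14400663] [ 0.04863144 -0.01158026  0.01683223] [ 0.08335381  0.68775331 -0.10297006  1.85552209  0.11269225  0.60540542
 -1.65686743]
251 185
```

View pics/g3.png

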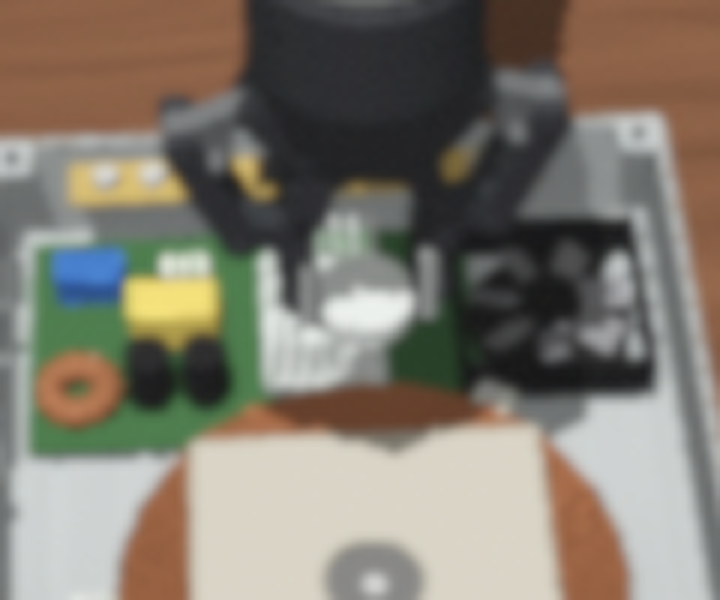

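play_rows(motion=[[[0.4, 0, 0.35, 2, 0], [0.4, 0, 0.35, 5, 0], [0.4, 0, 0.35, 8, 0], [0.4, 0, 0.35, 9, 0], [0.4, 0, 0.35, 9.8, 0], [0.4, 0, 0.35, 9.9, 0], [0.4, 0, 0.35, 9.9, 0], [0.4, 0, 0.35, 9.9, 0]]])

```text
clock: 9.7
position: [0.551, -0.0632, 0.0829]
tool_rot: [3.141, 0.0, 0.004]
wrist_force: [0.1, 0.7, 0.1]
grip_width: 0.0332
grasp_force: 39.9
```

play_rows(motion=[[[0.4, 0, 0, 0.1, 0], [0.4, 0, 0, 0.2, 0], [0.4, 0, 0, 0.3, 0], [0.4, 0, 0, 0.4, 0], [0.4, 0, 0, 0.5, 0], [0.4, 0, 0, 0.5, 0], [0.4, 0, 0, 0.5, 0]]])

```text
clock: 10.28
position: [0.55, -0.0633, 0.0765]
tool_rot: [3.142, -0.0, -0.0]
wrist_force: [-0.9, -0.1, -0.2]
grip_width: 0.0335
grasp_force: 39.9
```

Run:
```python
from h import *
F=[]
for i in range(4):
    ctrl.get_image('top'); st=ctrl.read_state();F.append(np.r_[st['wrist_force'],st['position'],st['torque']])
print(np.round(np.mean(F,0),4),np.round(np.std(F,0),4))
```

```text
[ 0.2605 -0.1674 -0.3838  0.5501 -0.0633  0.0766 -0.0073 -0.0098 -0.0019] [0.3229 0.3264 0.2113 0.     0.     0.     0.0117 0.0226 0.0285]
```

play_rows(motion=[[[0.4, 0, -0.22, 0.05, 0], [0.4, 0, -0.22, 0.1, 0], [0.4, 0, -0.22, 0.15, 0], [0.4, 0, -0.22, 0.2, 0], [0.4, 0, -0.22, 0.2, 0], [0.4, 0, -0.22, 0.2, 0]]])

```text
clock: 10.98
position: [0.5501, -0.0609, 0.0747]
tool_rot: [-3.141, -0.0, -0.0]
wrist_force: [-1.0, 0.7, 3.3]
grip_width: 0.0331
grasp_force: 40.2
```

play_rows(motion=[[[0.4, 0, 0, 0.05, 0], [0.4, 0, 0, 0.1, 0], [0.4, 0, 0, 0.15, 0], [0.4, 0, 0, 0.15, 0], [0.4, 0, 0, 0.15, 0], [0.4, 0, 0, 0.15, 0]]])

```text
clock: 11.48
position: [0.55, -0.0609, 0.0732]
tool_rot: [-3.141, 0.0, 0.0]
wrist_force: [-1.2, 1.7, 4.1]
grip_width: 0.0332
grasp_force: 40.4
```

```bash
cat >> h.py <<'E'
def force(n=5):
    F=[]
    for i in range(n):
        ctrl.get_image('top'); st=ctrl.read_state();F.append(np.r_[st['wrist_force'],st['position']*1000,st['torque']])
    print(np.round(np.mean(F,0),3))
E
python3 -c "from h import *;force()"
```

```text
[-1.21200e+00  1.51700e+00  3.93000e+00  5.50046e+02 -6.09890e+01
  7.31250e+01  3.85000e-01  2.22000e-01  1.60000e-02]
```

play_rows(motion=[[[0.4, 0, 0, -0.1, 0], [0.4, 0, 0, -0.2, 0], [0.4, 0, 0, -0.2, 0], [0.1, 0, 0, -0.2, 0], [0.05, 0, 0, -0.2, 0], [0.05, 0, 0, -0.2, 0], [0.05, 0, 0, -0.2, 0], [0.05, 0, 0, -0.2, 0]]], newtons=25)

```text
clock: 12.4
position: [0.55, -0.0613, 0.075]
tool_rot: [3.141, -0.001, -0.0]
wrist_force: [1.4, 0.4, -0.5]
grip_width: 0.0409
grasp_force: 0.0
```

Run:
```python
from h import *
force(3)
s=ctrl.get_image('scene')
st=ctrl.read_state();print(st['grip_width'])
u,v=map(int,w2pix(s,st['position']-[0,0,.015]));print(u,v)
cv2.imwrite('pics/g4.png',cv2.resize(s['frame'][v-40:v+60,u-60:u+60],(720,600),interpolation=cv2.INTER_CUBIC))
```

```text
[-2.49000e-01  1.70000e-01 -6.00000e-03  5.50042e+02 -6.11960e+01
  7.50130e+01  1.80000e-02 -1.80000e-02 -2.60000e-02]
0.04084517701177847
249 215
```

View pics/g4.png

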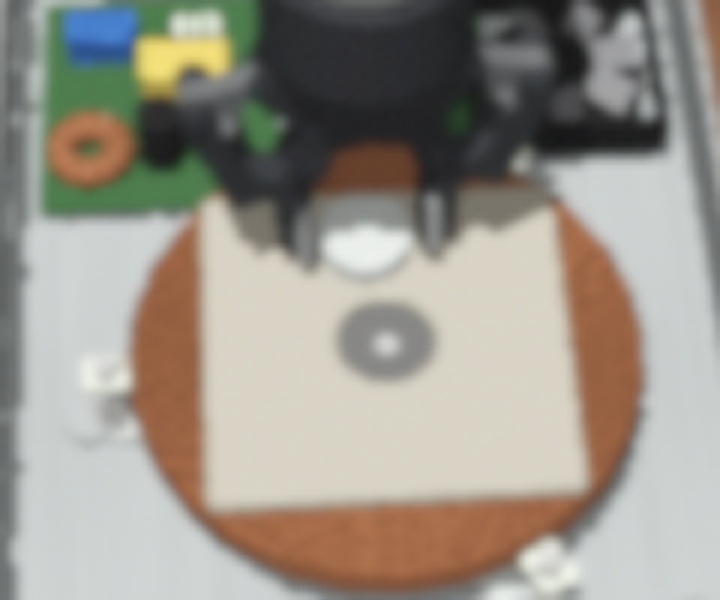

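Puck lies flat near the front edge of the mica at crop (366,240), and the pocket is clear at (386,342). Next I compute the relative offset between them.

Run:
```python
from h import *
s=ctrl.get_image('scene');f=s['frame']
# puck outline extents by colour: side edges between pads, row of centre
P=pix2w(s,249-60+367/6,215-40+237/6,.064); Q=pix2w(s,249-60+386.5/6,215-40+342/6,.053)
print(P,Q,(Q-P)*1000)
```

```text
[ 0.55084022 -0.06019831  0.064     ] [ 0.59205722 -0.05797894  0.053     ] [ 41.21700264   2.2193705  -11.        ]
```

play_rows(motion=[[[0.3, 0, 0, 0, 0], [0.4, 0, 0, 0, 0], [0.4, 0, 0, 0, 0], [0.4, 0, 0, 0, 0], [0.4, 0, 0, 0.1, 0], [0.4, 0, 0, 0.2, 0], [0.4, 0, 0, 0.2, 0]]], newtons=35)

```text
clock: 13.23
position: [0.55, -0.0612, 0.0731]
tool_rot: [3.141, -0.0, -0.0]
wrist_force: [-0.7, 0.4, 3.5]
grip_width: 0.0338
grasp_force: 34.8
```

```bash
python3 -c "from h import *;force()"
```

```text
[-1.06200e+00  5.94000e-01  3.43600e+00  5.49959e+02 -6.11450e+01
  7.31400e+01  1.90000e-02  2.43000e-01 -2.00000e-03]
```

play_rows(motion=[[[0.4, 0.4, -0.1, 0, 0], [0.4, 0.9, -0.1, 0, 0], [0.4, 1.4, -0.1, 0, 0], [0.4, 1.9, -0.1, 0, 0], [0.4, 2.4, -0.1, 0, 0], [0.4, 2.8, -0.1, 0, 0], [0.4, 3.1, -0.1, 0, 0], [0.4, 3.3, -0.1, 0, 0]]])

```text
clock: 14.15
position: [0.5836, -0.0601, 0.0731]
tool_rot: [3.142, -0.0, 0.001]
wrist_force: [-1.7, 0.3, 3.0]
grip_width: 0.0339
grasp_force: 34.9
```

play_rows(motion=[[[0.4, 0.1, 0, 0, 0], [0.4, 0.2, 0, 0, 0], [0.4, 0.3, 0, 0, 0], [0.4, 0.4, 0, 0, 0], [0.4, 0.5, 0, 0, 0]]])

```text
clock: 14.57
position: [0.5881, -0.0602, 0.0731]
tool_rot: [3.141, -0.0, 0.0]
wrist_force: [-1.5, 0.6, 2.9]
grip_width: 0.0338
grasp_force: 34.9
```

play_rows(motion=[[[0.4, 0.05, 0, 0, 0], [0.4, 0.1, 0, 0, 0], [0.4, 0.15, 0, 0, 0], [0.4, 0.2, 0, 0, 0]]])

```text
clock: 14.9
position: [0.5902, -0.0602, 0.0731]
tool_rot: [3.142, -0.0, 0.0]
wrist_force: [-0.9, -0.0, 2.3]
grip_width: 0.0336
grasp_force: 34.9
```

```bash
python3 -c "from h import *;force()"
```

```text
[-6.18000e-01 -4.80000e-02  3.65700e+00  5.90286e+02 -6.01640e+01
  7.31370e+01 -9.70000e-02  2.58000e-01 -3.30000e-02]
```

play_rows(motion=[[[0.4, 0.05, 0, 0, 0], [0.4, 0.1, 0, 0, 0], [0.4, 0.1, 0, 0, 0]]])

```text
clock: 15.4
position: [0.5912, -0.0602, 0.0731]
tool_rot: [3.141, -0.0, 0.0]
wrist_force: [-0.8, -0.1, 3.9]
grip_width: 0.0338
grasp_force: 34.9
```

play_rows(motion=[[[0.4, 0.05, 0, 0, 0], [0.4, 0.1, 0, 0, 0], [0.4, 0.1, 0, 0, 0]]])

```text
clock: 15.65
position: [0.5924, -0.0601, 0.0731]
tool_rot: [3.142, -0.0, 0.001]
wrist_force: [-1.0, 0.1, 2.9]
grip_width: 0.0338
grasp_force: 34.9
```

play_rows(motion=[[[0.4, 0.05, 0, 0, 0], [0.4, 0.1, 0, 0, 0], [0.4, 0.1, 0, 0, 0]]])

```text
clock: 15.9
position: [0.5931, -0.0601, 0.0731]
tool_rot: [3.142, -0.0, -0.0]
wrist_force: [-0.6, 0.4, 3.3]
grip_width: 0.0336
grasp_force: 34.9
```

play_rows(motion=[[[0.4, 0.05, 0, 0, 0], [0.4, 0.1, 0, 0, 0], [0.4, 0.1, 0, 0, 0]]])

```text
clock: 16.15
position: [0.5937, -0.0601, 0.073]
tool_rot: [-3.142, 0.0, 0.001]
wrist_force: [-0.8, -0.2, 2.6]
grip_width: 0.0337
grasp_force: 34.9
```

play_rows(motion=[[[0.4, 0.05, 0, 0, 0], [0.4, 0.1, 0, 0, 0], [0.4, 0.1, 0, 0, 0]]])

```text
clock: 16.4
position: [0.5946, -0.0595, 0.0727]
tool_rot: [-3.141, -0.001, 0.002]
wrist_force: [-1.7, 1.8, 0.6]
grip_width: 0.0337
grasp_force: 35.0
```

play_rows(motion=[[[0.4, 0.05, 0, 0, 0], [0.4, 0.1, 0, 0, 0], [0.4, 0.1, 0, 0, 0]]])

```text
clock: 16.65
position: [0.595, -0.0596, 0.0727]
tool_rot: [-3.141, -0.0, 0.004]
wrist_force: [-4.0, 1.8, -0.1]
grip_width: 0.0335
grasp_force: 35.0
```

play_rows(motion=[[[0.4, 0.05, 0, 0, 0], [0.4, 0.1, 0, 0, 0], [0.4, 0.1, 0, 0, 0]]])

```text
clock: 16.9
position: [0.5954, -0.0597, 0.0727]
tool_rot: [-3.141, -0.0, 0.006]
wrist_force: [-5.1, 1.7, 0.9]
grip_width: 0.0339
grasp_force: 35.0
```

Run:
```python
from h import *
force(3)
s=ctrl.get_image('scene')
st=ctrl.read_state()
u,v=map(int,w2pix(s,st['position']-[0,0,.015]));print(u,v)
cv2.imwrite('pics/g5.png',cv2.resize(s['frame'][v-40:v+60,u-60:u+60],(720,600),interpolation=cv2.INTER_CUBIC))
```

```text
[-5.05400e+00  2.74900e+00  1.05900e+00  5.95372e+02 -5.96530e+01
  7.26470e+01  5.76000e-01  1.17400e+00 -6.10000e-02]
252 232
```

View pics/g5.png

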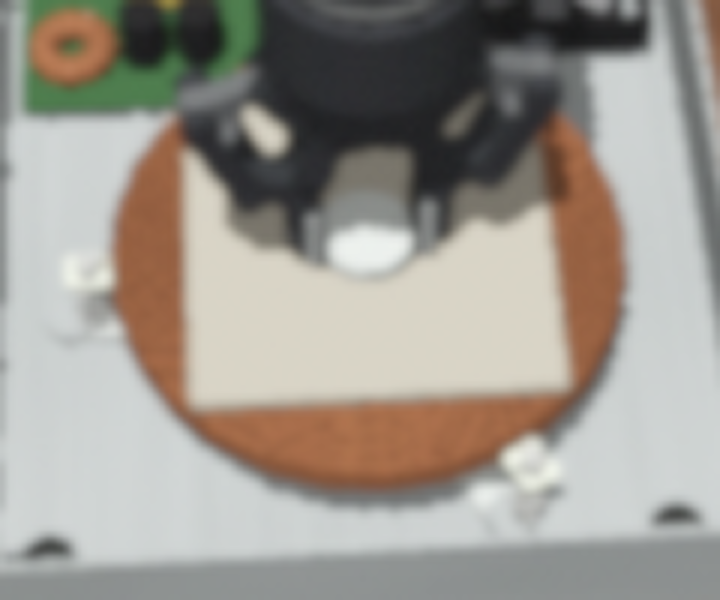

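Caught: vertical force fell from 3.5 to about 1 N and the sideways force rose to about 5 N. I'll push a touch more, then let go.

play_rows(motion=[[[0.4, 0.05, 0, 0, 0], [0.4, 0.1, 0, 0, 0], [0.4, 0.1, 0, 0, 0], [0.4, 0.1, 0, 0, 0]]])

```text
clock: 17.43
position: [0.5956, -0.0597, 0.0725]
tool_rot: [-3.141, -0.0, 0.008]
wrist_force: [-7.0, 1.9, 1.5]
grip_width: 0.0337
grasp_force: 35.1
```

```bash
python3 -c "from h import *;force()"
```

```text
[-6.40900e+00  2.79600e+00  1.16200e+00  5.95609e+02 -5.96530e+01
  7.25090e+01  5.89000e-01  1.42900e+00 -5.00000e-02]
```

play_rows(motion=[[[0.2, 0, 0, 0, 0], [0.0, 0, 0, 0, 0], [-0.1, 0, 0, 0, 0], [-0.1, 0, 0, 0, 0], [-0.1, 0, 0, 0, 0], [-0.1, 0, 0, 0, 0]]])

```text
clock: 18.18
position: [0.599, -0.0605, 0.0733]
tool_rot: [3.141, -0.001, 0.003]
wrist_force: [-0.6, -0.2, 0.0]
grip_width: 0.0473
grasp_force: 0.0
```

play_rows(motion=[[[-0.1, 0, 0, -0.5, 0], [-0.3, 0, 0, -2, 0], [-0.3, 0, 0, -5, 0], [-0.3, 0, 0, -9, 0], [-0.3, -4, 0, -13, 0], [-0.3, -8, 0, -17, 0], [-0.3, -12, 0, -18, 0], [-0.3, -16, 0, -18, 0]]])

```text
clock: 18.85
position: [0.4624, -0.0601, 0.2518]
tool_rot: [3.141, -0.0, 0.012]
wrist_force: [0.2, -0.5, -0.3]
grip_width: 0.0551
grasp_force: 0.0
```

play_rows(motion=[[[-0.3, 0, 4, 0, 0], [-0.3, 0, 8, 0, 0], [-0.3, 0, 12, 0, 0], [-0.3, 0, 16, 0, 0], [-0.3, 0, 20, 0, 0], [-0.3, 0, 24, 0, 0], [-0.3, 0, 24, 0, 0]]])

```text
clock: 19.43
position: [0.4589, -0.311, 0.2493]
tool_rot: [3.133, -0.021, 0.002]
wrist_force: [-0.2, -1.1, 0.2]
grip_width: 0.0556
grasp_force: 0.0
```

Run:
```python
from h import *
force(3)
s=ctrl.get_image('scene');t=ctrl.get_image('top')
A=cv2.resize(s['frame'][185:285,200:300],(500,500),interpolation=cv2.INTER_CUBIC)
B=cv2.resize(t['frame'][145:195,235:265+30],(300,250),interpolation=cv2.INTER_CUBIC)
C=cv2.resize(t['frame'],(300,225))
cv2.imwrite('pics/g6.png',np.hstack([A,np.vstack([B,C,np.zeros((25,300,3),np.uint8)])]))
for n,q,(r0,r1,c0,c1) in(('s',s,(212,250,232,275)),('t',t,(155,185,250,280))):
    f=q['frame'][r0:r1,c0:c1].astype(int); m=((f[...,2]-f[...,0])<5).astype(np.uint8)
    nn,l,st,ce=cv2.connectedComponentsWithStats(m); i=1+np.argmax(st[1:,4])
    print(n,st[i],pix2w(q,*(ce[i]+[c0,r0]),.061), pix2w(q,*(ce[i]+[c0,r0]),.065))
```

```text
[ 4.94000e-01  7.45000e-01  3.36000e-01  4.60265e+02 -3.02724e+02
  2.48897e+02  7.50000e-02 -0.00000e+00 -2.10000e-02]
s [ 13  12  16  14 170] [ 0.59325514 -0.05961609  0.061     ] [ 0.59590175 -0.05997903  0.065     ]
t [  9   9  12  12 108] [ 0.59149801 -0.05932325  0.061     ] [ 0.5903896  -0.05915995  0.065     ]
```

View pics/g6.png

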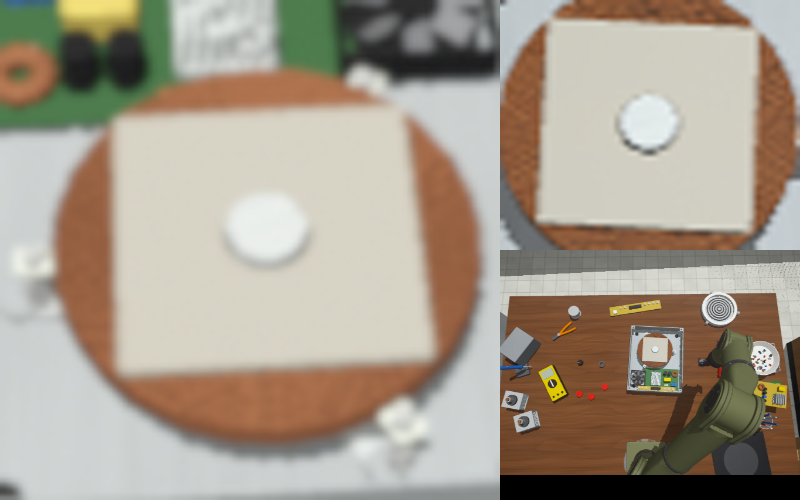

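The puck lies centred in the plate at (267,228), about 6 mm proud and level. Both views agree, nothing else has moved, and the arm is clear.

```bash
python3 -c "from h import *;print(ctrl.sign_off())"
```

```text
the job is handed in; nothing more can be done
None
```

The puck is back in the coil's pocket and the job is handed in: I laid it flat about 42 mm clear, then slid it lightly (about 3.5 N) until it caught at about 7 N sideways and let go; both cameras show it seated and level, though I did not touch it again to check, and the other parts were not moved.

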